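# Stroke down the glued insole pieces and hold the toe

### The arm

A 6-joint arm with a two-finger parallel gripper is mounted at the origin on the work surface. World frame = base frame: x ahead of the robot, y to its left, z up, the work surface at z = 0. Lengths are in m, angles in rad, forces in N, time in s.
With the tool pointing down it reaches from about 0.35 to 0.975 m from the base axis. Payload 7.1 kg.
Tool frame: the origin (TCP) lies midway between the tips of the shut fingers; the grasp point (between the pads) lies 19 mm behind it; z points along the fingers, y is the line along which they close (so a half turn about z gives the same grasp; the last joint's range is limited). The gripper opens to 88 mm and grips with 3 to 60 N. Pads are 20 mm wide; open, the fingers measure 115 mm over their backs; the gripper's body (75 mm by 178 mm) begins 61 mm behind the grasp point.
Start: joints at [-1.242, 0.423, 1.63, -0, 1.089, -0.019], TCP at [0.213, -0.588, 0.223] pointing down, gripper open.
Joint ranges: [-3, 3], [-0.9, 2.11], [0.09, 2.58], [-1.31, 4.45], [0.11, 2.69], [-2.54, 2.54]. Speed limits (rad/s): [2.39, 2.39, 3.01, 3.14, 3.14, 3.14].

### API

Orientations are given as a unit quaternion [w, x, y, z].
In Python, from station import move_pose, movel, movej, command_gripper, wait, inverse_kinematics, read_camera, camera_info, MotionError, job_done, get_time, get_joint_pos, get_qvel, get_effort, get_tcp_pos, get_ee_rot, get_ft_force, get_ft_torque, get_grip_width, get_finger_force gives the robot as it stands. Calls block until the motion is done:
- move_pose(position, orientation): joint-space move of the TCP to a pose.
- movel(position, frame=None, v=0.15, until_force=None): straight line of the TCP; frame=None keeps the orientation; v is the mean speed in m/s. With until_force (N) it stops when the force on the tool has changed by that much, and returns True; else False.
- movej(angles): joint-space move.
- command_gripper(opening): opening from 0.0 (shut) to 1.0 (fully open); the grip force is fixed at half the most; returns when the fingers have stopped.
- wait(seconds).
- inverse_kinematics(position, orientation): joint angles nearest the present ones, or None.
- read_camera(name): name is "scene" or "top"; returns the picture (480x640x3 uint8, red, green, blue); there is no depth.
- camera_info(name): a dict with "intrinsics" (3x3 intrinsics, pixels), "dist" ([k1, k2, p1, p2, k3] as OpenCV has them; the pictures are not rectified), "T" (4x4, takes a point from camera to world coordinates). Camera axes: x right, y up, looking along -z (the intrinsics and any distortion apply to the point x, -y, -z); pixel columns grow to the right and rows downward; lengths in m; the calibration is good to about 2 mm. A picture is of the moment at which its call begins. camera_info takes no time and is no camera call.
A pose or a line that the arm cannot do raises MotionError and nothing moves.
- job_done(): hands the job in; it is judged then, once.
Readings, each from a call of its own:
- get_time(): time.
- get_joint_pos(): joint angles.
- get_qvel(): joint speeds.
- get_effort(): joint torques, N m.
- get_tcp_pos(): TCP position.
- get_ee_rot(): TCP orientation.
- get_ft_force(): force on the tool from outside, world axes, zero at the start.
- get_ft_torque(): the same for the moment, N m.
- get_grip_width(): opening from 0.0 (shut) to 1.0 (fully open).
- get_finger_force(): force on a finger pad.
Only numpy, scipy, OpenCV 4.12 (cv2) and the standard library are available. Lean on these libraries where they do the work, as an engineer would, in place of code of your own. Each camera call takes 0.05 s, during which the arm holds its last target. There are 200 camera calls.

### The job

The four turquoise insole pieces on the yellow sole in the sprung gluing stand have just been glued: with the fingertips, stroke lightly along the row from the heel piece over the arch and ball pieces to the toe piece, so that each is touched in that order. Finish while still holding the toe piece gently down, with the sprung bed pressed about halfway, and never push the bed down to its stop. Do not grip the sole, and leave the other things on the table where they are.

Things in the scene. Friction and masses are not known exactly. Their poses are not given: they have to be found in the camera images.
- stand: the gluing stand: a grey foot plate 290 x 120 x 20 mm, bolted to the table. Origin: centre of its underside, on the table; x runs along the stand from the heel end to the toe end, z up. Its place and its direction on the table (any yaw) change from run to run
- bed (a joint): how far the aluminium bed (270 x 100 mm, 45 mm above the table) that carries sole and pieces is pressed straight down against its springs, in m: 0 at rest, 0.016 at the hard stop. It needs about 1 N to start and about 0.4 N more per mm (4 N at 7 mm, 7 N at the stop), and rises again when let go
- sole: the pale yellow wedge-heeled sandal sole with a dark brown heel, about 264 mm long, 68 mm wide at the heel and 84 mm at the ball, fixed on the bed; the heel end is narrower and stands 16 mm higher than the flat front. Origin and axes as for the stand (origin at table height under its middle), sinks with the bed
- heel_piece: turquoise insole piece, 4 mm thick, standing 4 mm proud of the sole: first piece, on the raised narrow end of the sole, level, 52 x 34 mm, its top 86 mm above the table with the bed at rest. Origin: middle of its top face; x along the piece towards the toe, z out of its top. The four pieces lie in a gently curved row, middles about 58 mm apart, with gaps of about 6 mm
- arch_piece: turquoise insole piece, 4 mm thick, standing 4 mm proud of the sole: second piece, on the slope from heel to front, 52 x 28 mm, sloping down 15 degrees towards the toe, middle of its top 78 mm above the table with the bed at rest. Origin: middle of its top face; x along the piece towards the toe, z out of its top. The four pieces lie in a gently curved row, middles about 58 mm apart, with gaps of about 6 mm
- ball_piece: turquoise insole piece, 4 mm thick, standing 4 mm proud of the sole: third piece, on the broad flat part, level, 52 x 38 mm, its top 70 mm above the table with the bed at rest. Origin: middle of its top face; x along the piece towards the toe, z out of its top. The four pieces lie in a gently curved row, middles about 58 mm apart, with gaps of about 6 mm
- toe_piece: turquoise insole piece, 4 mm thick, standing 4 mm proud of the sole: fourth and last piece, at the broad low end of the sole, level, 52 x 36 mm, its top 70 mm above the table with the bed at rest. Origin: middle of its top face; x along the piece towards the toe, z out of its top. The four pieces lie in a gently curved row, middles about 58 mm apart, with gaps of about 6 mm
- tack_jar: bystander, leave alone: jar with a brass lid, 48 mm across, 62 mm high, standing about 12 cm to one side of the stand's middle line. Origin: centre of its underside
- heel_block: bystander, leave alone: wooden heel block, 55 x 45 x 52 mm, beside the stand. Origin: centre of its underside
- rosette: bystander, leave alone: flat tan disc ornament, 52 mm across, 12 mm high, beside the stand. Origin: centre of its underside
- mug: bystander, leave alone: white mug, 80 mm across, 90 mm high. Origin: centre of its underside
- phone: bystander, leave alone: black phone lying flat, 150 x 72 x 9 mm. Origin: centre of its underside
- hammer: bystander, leave alone: hammer lying flat, 240 mm long. Origin: centre of its underside
- spare_sole: bystander, leave alone: a second yellow sole with a dark brown strip, lying flat on the table, about 264 mm long, 15 mm high. Origin: centre of its underside

How it is judged:
By the outcome, as a careful person would: the job done as asked, in the order asked, and still so for the second after the job is handed in, while the arm keeps its last pose, push and grip.
It also fails if it takes over 45 s, if anything falls off the work surface, if the arm or the gripper's body presses on something with over 40 N, if the wrist force passes 120 N, or if a joint passes its speed limit or range.

## Working session

There is one attempt and no reset: what is moved stays moved. The work goes in short steps, each a Python script; the robot and the scene stay as the last script left them, time stands still between calls to the robot, and variables do not carry over. Pictures are saved under pics/ and viewed, at most 10 in all, crops included, and the job is handed in when it is done.

```bash
mkdir -p pics; python3 - <<'E'
from station import *
import cv2
for n in("top","scene"):
    im=read_camera(n); cv2.imwrite(f"pics/{n}0.png",im[:,:,::-1])
    i=camera_info(n); print(n,i["intrinsics"],i["dist"],i["T"])
print(get_time(),get_ee_rot(),get_ft_force())
E
```

```text
top [[457.89810136   0.         318.14786119]
 [  0.         457.89810136 241.95552744]
 [  0.           0.           1.        ]] [-0.08070556  0.          0.          0.          0.        ] [[-0.01254792  0.9980664  -0.06087707  0.49326242]
 [-0.99988646 -0.01303222 -0.00756481  0.01581402]
 [-0.00834355  0.06077524  0.9981166   1.25191798]
 [ 0.          0.          0.          1.        ]]
scene [[586.6817872    0.         322.3278066 ]
 [  0.         586.6817872  243.47542115]
 [  0.           0.           1.        ]] [-0.10457493  0.          0.          0.          0.        ] [[ 0.33003759 -0.76288938  0.55594512  1.31193477]
 [ 0.94380209  0.2556463  -0.20948169 -0.25925984]
 [ 0.01768605  0.593839    0.80438948  1.19929204]
 [ 0.          0.          0.          1.        ]]
0.1 [-6.85661189e-04  9.84917683e-01  1.73022183e-01 -1.05116174e-04] [-0.06778186  0.24689309 -0.1574545 ]
```

View pics/top0.png

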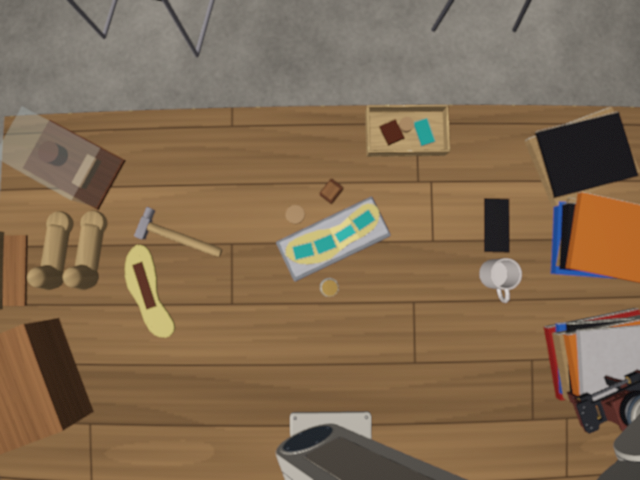

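View pics/scene0.png

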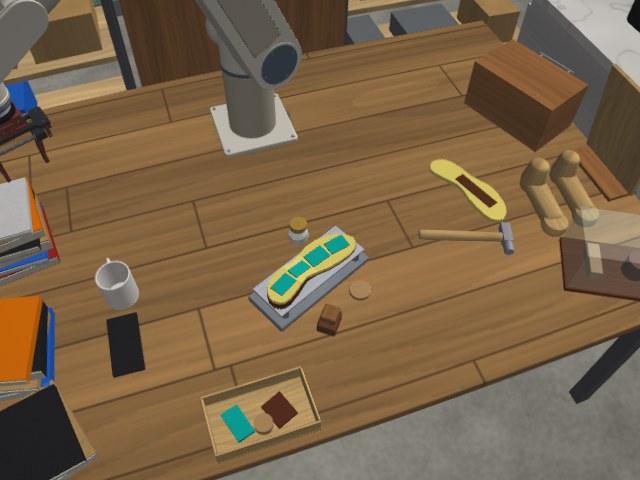

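The top view shows the stand centred near (333,238). Its turquoise row runs from (366,218) at upper right to (303,252) at lower left. The jar is at (329,287), the block at (331,190) and the rosette at (295,214). In the scene view the dark heel is at the lower left, around (285,290), so the heel should be the upper-right end in the top view. I'll check that by triangulating the heights.

```bash
cat > h.py <<'E'
import numpy as np, cv2
from station import *
def ray(n,px):
    i=camera_info(n); K=np.array(i["intrinsics"]); T=np.array(i["T"])
    u=cv2.undistortPoints(np.array(px,float).reshape(-1,1,2),K,np.array(i["dist"])).reshape(-1,2)
    d=np.c_[u[:,0],-u[:,1],-np.ones(len(u))]@T[:3,:3].T
    return T[:3,3],d
def plane(n,px,z):
    o,d=ray(n,px); return o+d*((z-o[2])/d[:,2])[:,None]
def tri(pa,pb):
    out=[]
    for a,b in zip(pa,pb):
        (o1,d1),(o2,d2)=ray("top",[a]),ray("scene",[b]); d1,d2=d1[0],d2[0]
        s=np.linalg.lstsq(np.c_[d1,-d2],o2-o1,rcond=None)[0]
        p,q=o1+s[0]*d1,o2+s[1]*d2; out.append(np.r_[(p+q)/2,np.linalg.norm(p-q)])
    return np.array(out)
def pieces(n,roi):
    im=read_camera(n); x0,y0,x1,y1=roi
    c=cv2.resize(im[y0:y1,x0:x1],None,fx=4,fy=4,interpolation=cv2.INTER_CUBIC)
    h=cv2.cvtColor(c,cv2.COLOR_RGB2HSV)
    m=cv2.inRange(h,(75,60,60),(100,255,255))
    cv2.imwrite(f"pics/m_{n}.png",np.hstack([c[:,:,::-1],cv2.cvtColor(m,cv2.COLOR_GRAY2BGR)]))
    k,_,st,ce=cv2.connectedComponentsWithStats(m)
    return [((np.array(ce[i])+.5)/4-.5+[x0,y0],st[i,4]/16) for i in range(1,k) if st[i,4]>200]
E
python3 - <<'E'
from h import *
t=pieces("top",(270,190,395,285)); s=pieces("scene",(240,220,375,330))
print(t);print(s)
t.sort(key=lambda a:-a[0][0]); s.sort(key=lambda a:a[0][0])
t=[a[0] for a in t]; s=[a[0] for a in s]
if len(t)==len(s): print(tri(t,s).round(4))
Z=[.086,.078,.070,.070]
if len(t)==4: print(np.array([plane("top",[a],z)[0] for a,z in zip(t,Z)]).round(4))
if len(s)==4: print(np.array([plane("scene",[a],z)[0] for a,z in zip(s,Z)]).round(4))
print(plane("top",[[329,287]],.062),plane("top",[[331,190]],.052),plane("top",[[295,214]],.012))
E
```

```text
[(array([363.34390582, 219.75893352]), np.float64(225.625)), (array([344.75747187, 233.05880802]), np.float64(177.75)), (array([324.50538307, 243.81584877]), np.float64(249.625)), (array([302.91092105, 250.63111842]), np.float64(237.5))]
[(array([336.26988017, 244.03022876]), np.float64(258.1875)), (array([316.43705173, 255.69373506]), np.float64(287.5625)), (array([298.7160059, 268.390154 ]), np.float64(190.75)), (array([282.96933962, 283.74053893]), np.float64(288.1875))]
[[ 0.62   -0.0909  0.0858  0.0017]
 [ 0.5871 -0.0432  0.0786  0.0016]
 [ 0.5606  0.0091  0.07    0.0015]
 [ 0.5436  0.0651  0.0704  0.0015]]
[[ 0.6198 -0.0917  0.086 ]
 [ 0.5869 -0.044   0.078 ]
 [ 0.5603  0.0084  0.07  ]
 [ 0.5434  0.0644  0.07  ]]
[[ 0.6204 -0.0902  0.086 ]
 [ 0.587  -0.0424  0.078 ]
 [ 0.5608  0.0099  0.07  ]
 [ 0.5436  0.0659  0.07  ]]
[[ 0.44861352 -0.00180309  0.062     ]] [[ 0.70372287 -0.01082529  0.052     ]] [[0.64604258 0.08734276 0.012     ]]
```

Both views agree to within 2 mm, and the heights (86, 78, 70, 70 mm) confirm the heel is at (0.620,-0.091). Next I'll shut the fingers, line their closing axis up with the row, and touch the heel piece.

```bash
cat >> h.py <<'E'
P=np.array([[.6200,-.0909],[.5871,-.0432],[.5606,.0091],[.5436,.0651]])  # piece middles heel..toe
D=(P[3]-P[0])/np.linalg.norm(P[3]-P[0])
hh=np.arctan2(-D[0],D[1])/2
Q=[0,np.cos(hh),np.sin(hh),0]
E
python3 - <<'E'
from h import *
command_gripper(0.0)
start=P[0]+(P[0]-P[1])*0.12
print(Q,inverse_kinematics([*start,.2],Q))
move_pose([*start,.2],Q)
movel([*start,.105],v=.12)
wait(.3); b=get_ft_force(); print("bias",b,get_tcp_pos())
print(movel([*start,.076],v=.02,until_force=1.5))
wait(.2); print(get_tcp_pos(),get_ft_force()-b,get_time(),get_grip_width())
np.save("bias.npy",b)
E
```

```text
[0, np.float64(0.9741871667434355), np.float64(0.2257418086053131), 0] [-1.72487226e-01  4.57573861e-01  1.63252952e+00 -4.44089210e-16
  1.05148927e+00  9.42900234e-01]
bias [ 0.12256812 -0.83418822 -0.19318069] [ 0.62426676 -0.09664876  0.10561377]
True
[ 0.62363173 -0.09656224  0.08434507] [0.25418464 1.5951656  2.03213248] 6.2417 0.007963110044403891
```

```bash
python3 - <<'E'
from h import *
from scipy.interpolate import CubicSpline
b=np.load("bias.npy")
sk=np.r_[0,np.cumsum(np.linalg.norm(np.diff(P,axis=0),axis=1))]
c=CubicSpline(sk,P); print(sk.round(3))
zs=lambda s:np.interp(s,[.041,.101],[.086,.070])
for s in [0,.02,.041,.058,.08,.101,.116,.145,sk[3]]:
    movel([*c(s),zs(s)-.005],v=.04)
    f=get_ft_force()-b; print(round(s,3),get_tcp_pos().round(4),f.round(2))
    if f[2]>6: print("too hard"); break
    if f[2]<.8: print("light")
print(get_time())
E
```

```text
[0.    0.058 0.117 0.175]
0 [ 0.6197 -0.0904  0.0809] [-0.35  2.28  2.84]
0.02 [ 0.6073 -0.0742  0.0808] [-1.54  3.55  3.69]
0.041 [ 0.5954 -0.0569  0.0807] [-1.82  3.82  2.38]
0.058 [ 0.5864 -0.0426  0.0762] [-1.37  3.05  3.37]
0.08 [ 0.5756 -0.0235  0.0705] [-2.45  3.86  3.24]
0.101 [ 0.5666 -0.0047  0.065 ] [0.85 3.17 2.69]
0.116 [0.5604 0.0092 0.065 ] [-0.74  2.9   3.05]
0.145 [0.5507 0.0363 0.0649] [-0.17  3.35  2.32]
0.175 [0.5434 0.0656 0.065 ] [-0.27  3.82  2.73]
12.2083
```

The force held at about 3 N on every piece, which matches roughly 5 mm of bed travel. Next I'll press the toe piece to half travel (8 mm).

```bash
python3 - <<'E'
from h import *
b=np.load("bias.npy")
movel([*P[3],.062],v=.02); wait(.5)
print(get_tcp_pos(),np.mean([(wait(.02),get_ft_force()-b)[1] for _ in range(20)],0),get_time())
cv2.imwrite("pics/end.png",cv2.resize(read_camera("scene")[170:350,200:440,::-1],None,fx=3,fy=3))
E
```

```text
[0.54359786 0.06509864 0.06203273] [-1.25701084  4.41777055  4.13667125] 13.3417
```

View pics/end.png

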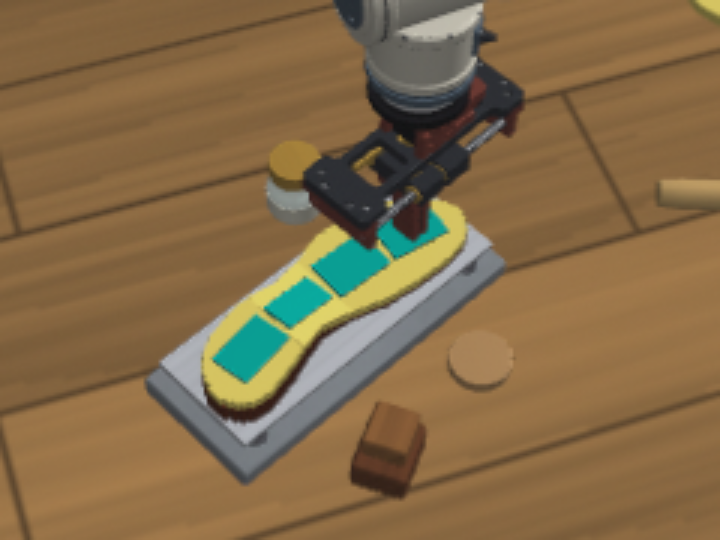

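The fingertips rest on the toe piece at crop pixel (412,228). The jar, block and rosette haven't moved. The 4.1 N reading and the TCP height both put the bed at about 8 mm, so I'm handing in.

```bash
python3 -c "
from station import *
print(job_done())"
```

```text
the job is handed in; nothing more can be done
None
```

I stroked the four pieces in order from heel to toe at about 3 N and handed the job in at about 13 s, with the shut fingertips holding the toe piece down at about 4 N and the bed pressed about 8 mm, half its travel.

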